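Shut the spice box lids with one run of the fingertips

TASK

The six lids of the wooden spice box, each hinged on its left edge, were left open: shut them with one run of the fingertips along the row, from the leftmost lid to the rightmost, folding each down in turn until it lies flush, and keep the hand down close to the row until the last one is shut. Touch gently: nothing is to be pinched or lifted, the box stays where it stands, and the things around it are left alone.

Things in the scene. Friction and masses are not known exactly. Their poses are not given: they have to be found in the camera images.
- spice_box: Loose wooden box, about 0.8 kg, six lidded compartments in a row: 276 mm long (its y), 80 wide (x), 46 high. Origin: centre of its underside; +y points to its left end as the robot sees it, z up. Compartments and lids repeat every 44 mm. Shut lids lie level, their tops 46 mm above the worktop, flush with the 7 mm wide long side rims; the end walls (6 mm thick) are 44 mm high.
- lid_1 (a joint): Hinge of the first (leftmost, box +y end) lid, rad: 0 shut and flat, 1.57 upright, 1.6 its stop. Hinged on its left edge, parallel to box x, at box y = +0.1295, z = 0.0435 m; shut, it reaches 40 mm from there toward -y. 64 mm wide, 5 mm thick (faces 2.5 mm either side of the hinge line), 18 x 6 mm finger notch in the free edge. Stiff (0.01 N m): stays where it is left.
- lid_2 (a joint): Hinge of the second lid, rad: 0 shut and flat, 1.57 upright, 1.6 its stop. Hinged on its left edge, parallel to box x, at box y = +0.0855, z = 0.0435 m; shut, it reaches 40 mm from there toward -y. 64 mm wide, 5 mm thick (faces 2.5 mm either side of the hinge line), 18 x 6 mm finger notch in the free edge. Stiff (0.01 N m): stays where it is left.
- lid_3 (a joint): Hinge of the third lid, rad: 0 shut and flat, 1.57 upright, 1.6 its stop. Hinged on its left edge, parallel to box x, at box y = +0.0415, z = 0.0435 m; shut, it reaches 40 mm from there toward -y. 64 mm wide, 5 mm thick (faces 2.5 mm either side of the hinge line), 18 x 6 mm finger notch in the free edge. Stiff (0.01 N m): stays where it is left.
- lid_4 (a joint): Hinge of the fourth lid, rad: 0 shut and flat, 1.57 upright, 1.6 its stop. Hinged on its left edge, parallel to box x, at box y = -0.0025, z = 0.0435 m; shut, it reaches 40 mm from there toward -y. 64 mm wide, 5 mm thick (faces 2.5 mm either side of the hinge line), 18 x 6 mm finger notch in the free edge. Stiff (0.01 N m): stays where it is left.
- lid_5 (a joint): Hinge of the fifth lid, rad: 0 shut and flat, 1.57 upright, 1.6 its stop. Hinged on its left edge, parallel to box x, at box y = -0.0465, z = 0.0435 m; shut, it reaches 40 mm from there toward -y. 64 mm wide, 5 mm thick (faces 2.5 mm either side of the hinge line), 18 x 6 mm finger notch in the free edge. Stiff (0.01 N m): stays where it is left.
- lid_6 (a joint): Hinge of the sixth (rightmost, box -y end) lid, rad: 0 shut and flat, 1.57 upright, 1.6 its stop. Hinged on its left edge, parallel to box x, at box y = -0.0905, z = 0.0435 m; shut, it reaches 40 mm from there toward -y. 64 mm wide, 5 mm thick (faces 2.5 mm either side of the hinge line), 18 x 6 mm finger notch in the free edge. Stiff (0.01 N m): stays where it is left.
- spice_jar: Bystander: glass spice jar with a screw cap, 45 mm across, 106 mm tall, standing behind the box; origin at the centre of its underside.
- garlic: Bystander: garlic bulb, 60 mm across, 59 mm tall, behind the box; origin at the centre of its underside.
- teaspoon: Bystander: steel teaspoon lying on the worktop in front of the box, 132 mm long (its x), 26 mm wide, 9 mm high; origin at the centre of its underside.
- onion: Bystander: red onion, 84 mm across, 82 mm tall, behind the box; origin at the centre of its underside.

How it is judged (in metres and radians):
On the way, in this order (a step that is already met when the one before it is completed fails the run):
1. the first, leftmost lid is folded down flush (within 0.08 rad, 3 mm at its free edge) (value of joint lid_1 below 0.08 rad), for 0.1 s.
2. the second lid is folded down flush (within 0.08 rad, 3 mm at its free edge) (value of joint lid_2 below 0.08 rad), for 0.1 s.
3. the third lid is folded down flush (within 0.08 rad, 3 mm at its free edge) (value of joint lid_3 below 0.08 rad), for 0.1 s.
4. the fourth lid is folded down flush (within 0.08 rad, 3 mm at its free edge) (value of joint lid_4 below 0.08 rad), for 0.1 s.
5. the fifth lid is folded down flush (within 0.08 rad, 3 mm at its free edge) (value of joint lid_5 below 0.08 rad), for 0.1 s.
6. the sixth and last, rightmost lid is folded down flush (within 0.08 rad, 3 mm at its free edge) (value of joint lid_6 below 0.08 rad), for 0.1 s.
At the end, for the whole second after the job is handed in: All six lids lie shut within 0.08 rad (3 mm at the free edge), having gone down in order from the leftmost to the rightmost; the box rests on the worktop within 25 mm of where it stood, and the four bystanders within 20 mm (value of joint each of lid_1, lid_2, lid_3, lid_4, lid_5, lid_6 below 0.08 rad and distance of spice_box from where it was at the start of the episode below 0.025 m and height (world z) of spice_box below 0.004 m and linear speed of spice_box below 0.01 m/s and distance of each of spice_jar, garlic, teaspoon, onion from where it was at the start of the episode below 0.02 m); the robot touches nothing.
It fails at once if the hand left the row (TCP more than 115 mm above the worktop, so the fingertips some 50 mm above the shut lids) between the shutting of the first lid and of the last (value of joint lid_1 below 0.08 rad and value of joint lid_6 above 0.08 rad and height (world z) of the grasp point above 0.115 m).
It fails at once if the box was pressed with more than 30 N (contact force between the fingers and spice_box above 30 N).
It fails at once if the box was lifted or tipped (height (world z) of spice_box above 0.01 m or angle between spice_box's own z axis and vertical above 0.12 rad).
It fails at once if the box was shoved more than 25 mm (distance of spice_box from where it was at the start of the episode above 0.025 m).
It fails at once if a bystander was moved more than 20 mm (distance of any of spice_jar, garlic, teaspoon, onion from where it was at the start of the episode above 0.02 m).
It also fails if it takes over 43 s, if anything falls off the work surface, if the arm or the gripper's body presses on something with over 40 N, if the wrist force passes 120 N, or if a joint passes its speed limit or range.

ROBOT

A 6-joint arm with a two-finger parallel gripper is mounted at the origin on a cart in front of the work surface, level with it; the furniture and walls round the work are solid. World frame = base frame: x ahead of the robot, y to its left, z up, the work surface at z = 0. Lengths are in m, angles in degrees, forces in N, time in s.
With the tool pointing down it reaches from about 0.4 to 0.925 m from the base axis. Payload 12.5 kg.
Tool frame: the origin (TCP) lies between the finger pads, 19 mm behind the fingertips; this is the grasp point; z points along the fingers, y is the line along which they close (so a half turn about z gives the same grasp; the last joint's range is limited). The gripper opens to 95 mm and grips with 3 to 60 N. Pads are 20 mm wide; open, the fingers measure 119 mm over their backs; the gripper's body (75 mm by 180 mm) begins 59 mm behind the grasp point.
Start: joints at [-72.628, 28.126, 89.318, -0, 62.55, -6.05], TCP at [0.248, -0.574, 0.233] pointing down, gripper open.
Joint ranges: [-177.58, 177.58], [-47.91, 125.51], [2.72, 160], [-65.01, 245.01], [3.68, 167.84], [-153.87, 153.87]. Speed limits (degrees/s): [127.2, 127.2, 159.86, 180, 180, 180].

INTERFACE

Orientations are given as [roll, pitch, yaw] about the fixed x, y, z axes, in that order (R = Rz(yaw) Ry(pitch) Rx(roll)).
In Python, from station import telemetry, eyes, bot, models gives the robot as it stands.
- The arm moves only by the shell command python3 -m crank 'ROWS' [OPENING] [FORCE]. ROWS is JSON, a list of rows, each an object of numbers: "tx", "ty", "tz": the shift along the world's x, y, z in cm; "twist": the turn about the world's z in degrees. In form: [{"tx": .., "ty": .., "tz": .., "twist": ..}, ...]. A call has 1 to 5 rows; each row is the pose to reach, as a shift and turn from the pose commanded when the call began; what a row does not reach only later rows make up. A row lasts 1/12 s, in which the tool goes at most 41.7 mm and 7.16 degrees, less where a joint would pass 70% of its speed; a pose out of reach is approached as far as the arm can. A call with a gripper value outside its range is refused whole. OPENING is the finger opening in cm, from 0 to 9.51, set as the call begins (- or left out, the last holds). The fingers move at their own pace and stop on an object; FORCE is the grip in N (left out, the last holds). Time passes only in rows, so rows that repeat a pose let the fingers close. It gives the time, the measured TCP pose, the force, the opening and the grip force at its end, in the units of the state.
- telemetry.observe(): the state, without advancing time (a new reading comes with each control period).
- eyes.camera(name): name is "scene" or "top" or "wrist"; returns the picture (400x640x3 uint8, blue, green, red); there is no depth.
- eyes.camera_info(name): a dict with "fx", "fy", "cx", "cy" (pixels), "k1" (the pictures are not rectified: a ray, as slopes to the right and down, at radius r is drawn at 1 + k1 r^2 times it, then the intrinsics apply), "eye" and "rotation" of the camera in the world. Camera axes: x right, y up, looking along -z (the intrinsics and any distortion apply to the point x, -y, -z); pixel columns grow to the right and rows downward; lengths in m; the calibration is good to about 2 mm. A picture is of the moment at which its call begins: read the wrist's pose just before it. camera_info takes no time and is no camera call; for the wrist camera it gives the pose at the moment of the call.
- bot.close_job(): hands the job in; it is judged then, once.
Trained networks look in the newest picture that a camera, given by its name, has taken for a name from the list of things; names that differ only in an ending like _2 or _b are one class to them, and where a whole thing is asked for, a point or a joint stands for the part that bears it (a point fixed in the world has none). Each returns a list of dicts, best first, with "p" (0 to 1); they miss things now and then, are a little off and sometimes report something else, mostly with a low value. They report only what shows in the picture. A call takes as long as a camera call.
- models.spot_in(query, camera): "position" ([x, y, z] in m, in world coordinates, good to about 4 mm: the middle of the surface that is visible of it).
- models.masks_of(query, camera): "region" (400x640 bool, what is visible of it).
The state is a dict: "t": time; "q": joint angles; "dq": joint speeds; "tau": joint torques, N m; "eef_pos": TCP position; "tool_rot": TCP orientation; "ft_force": force on the tool from outside, world axes, zero at the start; "torque": the same for the moment, N m; "gripper_width": finger opening in m; "gripper_force": force on a finger pad.
Only numpy, scipy, OpenCV 4.12 (cv2) and the standard library are available. Lean on these libraries where they do the work, as an engineer would, in place of code of your own. Each camera call takes 0.05 s, during which the arm holds its last target. There are 200 camera calls.

## Working session

There is one attempt and no reset: what is moved stays moved. The work goes in short steps, Python scripts to look and compute and a shell command to move; the robot and the scene stay as the last step left them, time stands still between calls to the robot, and variables do not carry over. Pictures are saved under pics/ and viewed, at most 10 in all, crops included, and the job is handed in when it is done.

```bash
mkdir -p pics
python3 - <<'E'
from station import telemetry, eyes, bot, models
import cv2,numpy as np
s=telemetry.observe();print(s['t'],s['eef_pos'],s['tool_rot'],s['gripper_width'])
for c in('scene','top'):
    cv2.imwrite(f'pics/{c}0.png',eyes.camera(c)); i=eyes.camera_info(c);print(c,i)
for n in('spice_box','spice_jar','garlic','teaspoon','onion'):
    print(n,[(np.round(d['position'],3),round(d['p'],2)) for d in models.spot_in(n,'top')[:2]])
E
```

```text
0.0 [ 0.24840352 -0.57327493  0.23287799] [-1.79938252e+02 -6.43150011e-03  2.34247632e+01] 0.09543637050460523
scene {'fx': 487.8634964927481, 'fy': 487.8634964927481, 'cx': 322.47153879003184, 'cy': 197.55898626553696, 'k1': -0.1457900300484081, 'eye': array([-0.01861566,  0.48751218,  0.92722286]), 'rotation': array([  39.09111275,    0.88710409, -126.79934002])}
top {'fx': 393.6066269081431, 'fy': 393.6066269081431, 'cx': 319.4787365855226, 'cy': 202.27726336944852, 'k1': -0.005277607217991341, 'eye': array([0.40433087, 0.07602189, 0.92166573]), 'rotation': array([ 10.85751879,  -0.16922176, -91.4645992 ])}
spice_box [(array([0.54 , 0.038, 0.046]), 0.87), (array([0.509, 0.144, 0.06 ]), 0.37)]
spice_jar [(array([0.605, 0.137, 0.104]), 0.68), (array([ 0.676, -0.054,  0.054]), 0.63)]
garlic [(array([0.653, 0.037, 0.04 ]), 0.55)]
teaspoon [(array([0.466, 0.047, 0.001]), 0.85)]
onion [(array([ 0.678, -0.052,  0.051]), 0.9)]
```

View pics/top0.png

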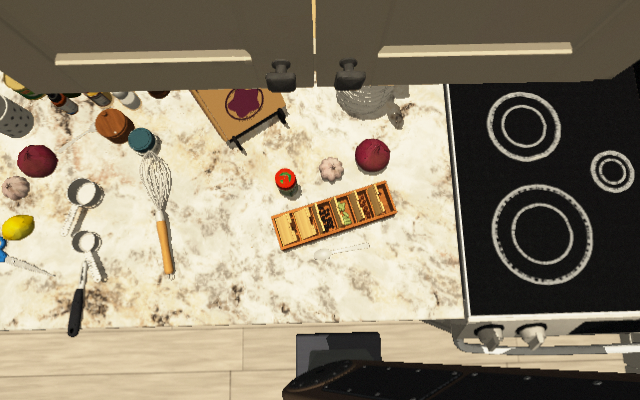

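View pics/scene0.png

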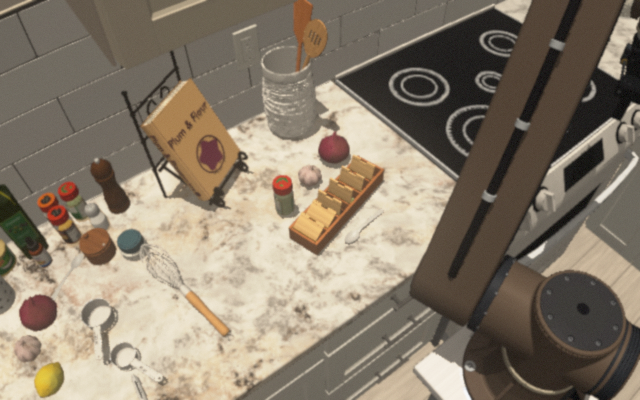

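The top view shows the box spanning pixels (272,216) to (396,212), with the lids open at different angles. The jar, garlic and onion stand behind it and the spoon lies in front. I'll zoom in on the box.

```bash
cat > h.py <<'E'
import numpy as np,cv2
from scipy.spatial.transform import Rotation as R
from station import telemetry, eyes, bot, models
def KD(i): return np.array([[i['fx'],0,i['cx']],[0,i['fy'],i['cy']],[0,0,1.]]),np.array([i['k1'],0,0,0,0.])
def cam(i):
    M=R.from_euler('xyz',i['rotation'],degrees=True).as_matrix()@np.diag([1,-1,-1]); return M,np.array(i['eye'])
def pix2z(i,uv,z):
    K,D=KD(i);M,e=cam(i)
    p=cv2.undistortPoints(np.array(uv,float).reshape(-1,1,2),K,D)[:,0]
    d=np.c_[p,np.ones(len(p))]@M.T
    return e+d*((z-e[2])/d[:,2])[:,None]
def proj(i,P):
    K,D=KD(i);M,e=cam(i)
    return cv2.projectPoints(((np.array(P,float).reshape(-1,3)-e)@M).reshape(-1,1,3),np.zeros(3),np.zeros(3),K,D)[0][:,0]
E
python3 - <<'E'
from h import *
t=cv2.imread('pics/top0.png')[165:265,262:402]; s=cv2.imread('pics/scene0.png')[145:255,280:390]
a=cv2.resize(t,None,fx=5.5,fy=5.5,interpolation=cv2.INTER_CUBIC)
cv2.imwrite('pics/topc.png',a)
cv2.imwrite('pics/scenec.png',cv2.resize(s,None,fx=5.4,fy=5.4,interpolation=cv2.INTER_CUBIC))
i=eyes.camera_info('top')
print(pix2z(i,[(272,216),(389,182),(396,212),(282,250)],.045))
m=models.masks_of('spice_box','top')[0];print(m['p'],m['region'].sum())
E
```

```text
[[ 0.54356908  0.17683798  0.045     ]
 [ 0.61568318 -0.09137768  0.045     ]
 [ 0.54567928 -0.10309689  0.045     ]
 [ 0.46678625  0.15491472  0.045     ]]
0.68 419
```

View pics/topc.png

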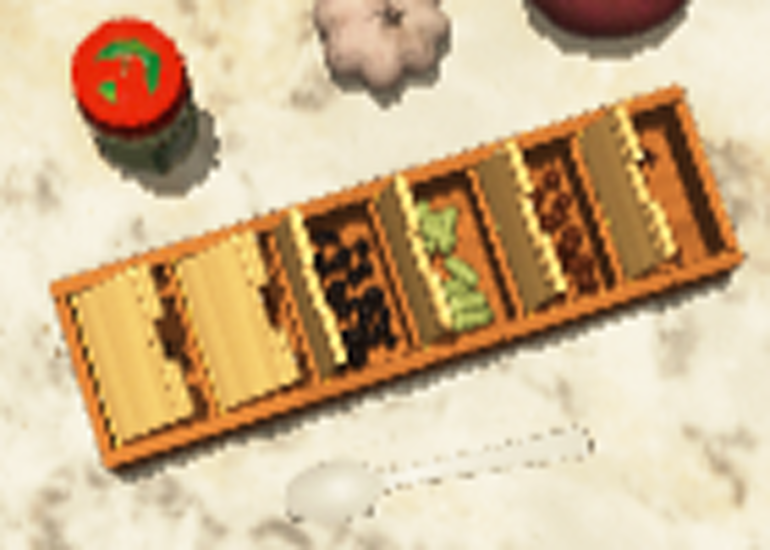

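View pics/scenec.png

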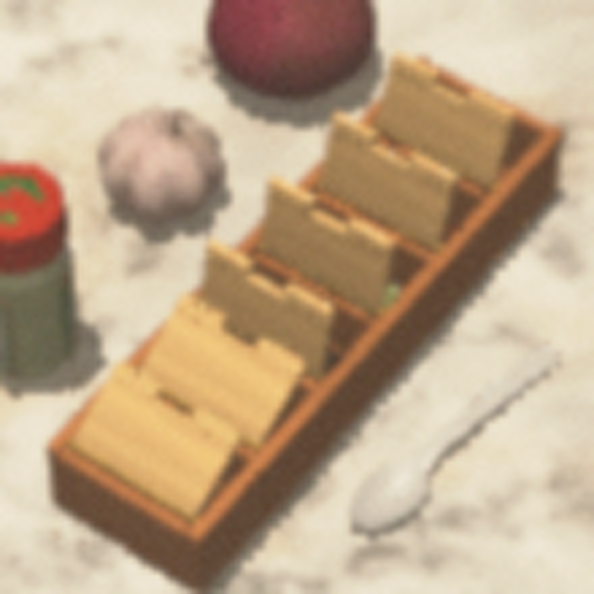

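The zoomed views show lids 1 and 2 half open and lids 3–6 about upright. I read the box's top corners at crop pixels (52,286), (683,90), (742,260) and (112,465). Next I fit the box pose from both cameras.

```bash
cat >> h.py <<'E'
def boxw(p,B):
    c,s=np.cos(p[2]),np.sin(p[2]);B=np.array(B,float).reshape(-1,3)
    return np.c_[p[0]+c*B[:,0]-s*B[:,1],p[1]+s*B[:,0]+c*B[:,1],B[:,2]]
E
python3 - <<'E'
from h import *
from scipy.optimize import least_squares
B={'LF':(.04,.138,.045),'RF':(.04,-.138,.045),'RN':(-.04,-.138,.045),'LN':(-.04,.138,.045)}
T={'LF':(52,286),'RF':(683,90),'RN':(742,260),'LN':(112,465)}
S={'LF':(50,455),'LN':(197,538),'RN':(562,130)}
it,isc=eyes.camera_info('top'),eyes.camera_info('scene')
tp=np.array([[x/5.5+262,y/5.5+165] for x,y in T.values()]);sp=np.array([[x/5.4+280,y/5.4+145] for x,y in S.values()])
f1=lambda p:(proj(it,boxw(p,[B[k] for k in T]))-tp).ravel()
f2=lambda p:(proj(isc,boxw(p,[B[k] for k in S]))-sp).ravel()
for f in(f1,f2,lambda p:np.r_[f1(p),f2(p)]):
    r=least_squares(f,[.54,.04,.26]);p=r.x;print(np.round(p,4),np.degrees(p[2]),np.round(r.fun,1))
# lid angles from free-edge ends in the scene/top picture
E_={1:(153,268,190,412),2:(252,232,298,380),3:(292,210,342,370),4:(402,180,447,340),5:(512,145,560,300),6:(625,110,672,255)}
h=[.1295-.044*k for k in range(6)]
for k,(a,b,c,d) in E_.items():
    m=np.array([[a/5.5+262,b/5.5+165],[c/5.5+262,d/5.5+165]])
    g=lambda th:(proj(it,boxw(p,[(sx,h[k-1]-.04*np.cos(th[0]),.0435+.04*np.sin(th[0])) for sx in(.032,-.032)]))-m).ravel()
    q=least_squares(g,[1.]);print(k,np.degrees(q.x),np.round(q.fun,1))
for d in(0,.02):print(boxw(p,[(-.012,.1295-d,.0)]))
print(boxw(p,[(-.012,.1295-.02-.044*k,0) for k in range(6)]))
print(telemetry.observe()['t'])
E
```

```text
[0.543  0.0355 0.2863] 16.403621211562136 [-0.5 -0.5  0.2 -1.3  1.4  0.6 -1.1  1. ]
[0.5418 0.0383 0.2992] 17.141753173485053 [-0.9 -1.   0.8  1.2  0.1 -0.3]
[0.5425 0.0364 0.2906] 16.64985527036662 [-0.9  0.  -0.4 -1.3  1.   0.5 -1.4  1.4 -0.7 -2.   0.8  0.3  0.9 -0.6]
1 [32.5585982] [-0.9 -0.6  1.1  0.9]
2 [34.49685459] [-0.3 -0.1  0.3  0.5]
3 [81.20843111] [-0.2  0.1 -0.1 -1. ]
4 [81.3669031] [-1.  -0.6  0.3 -1.9]
5 [77.48398542] [-0.8 -0.7  0.2 -1.3]
6 [71.81504971] [-0.8 -0.8  0.6  0.2]
[[0.49394273 0.15703445 0.        ]]
[[0.49967317 0.13787298 0.        ]]
[[ 0.49967317  0.13787298  0.        ]
 [ 0.51228014  0.09571774  0.        ]
 [ 0.52488712  0.0535625   0.        ]
 [ 0.53749409  0.01140726  0.        ]
 [ 0.55010106 -0.03074798  0.        ]
 [ 0.56270804 -0.07290322  0.        ]]
0.4
```

```bash
python3 -m crank '[{"tx":1.25,"ty":3.5,"tz":0},{"tx":2.5,"ty":7,"tz":0},{"tx":3.75,"ty":10.5,"tz":0},{"tx":5,"ty":14,"tz":0},{"tx":6.25,"ty":17.5,"tz":0}]' 0 5
python3 -m crank '[{"tx":1.25,"ty":3.5,"twist":-1.3},{"tx":2.5,"ty":7,"twist":-2.6},{"tx":3.75,"ty":10.5,"twist":-3.9},{"tx":5,"ty":14,"twist":-5.2},{"tx":6.25,"ty":17.5,"twist":-6.8}]'
python3 -m crank '[{"tx":1.25,"ty":3.5},{"tx":2.5,"ty":7},{"tx":3.75,"ty":10.5},{"tx":5,"ty":14},{"tx":6.25,"ty":17.5}]'
```

```text
validation failed for argument at $[0]...
validation failed for argument at $[0]...
validation failed for argument at $[0]...
```

All four fields are evidently required in every row.

```bash
python3 -m crank '[{"tx":1.25,"ty":3.5,"tz":0,"twist":0},{"tx":2.5,"ty":7,"tz":0,"twist":0},{"tx":3.75,"ty":10.5,"tz":0,"twist":0},{"tx":5,"ty":14,"tz":0,"twist":0},{"tx":6.25,"ty":17.5,"tz":0,"twist":0}]' 0 5
```

```text
t: 0.82
eef_pos: [0.3111, -0.3969, 0.2335]
tool_rot: [180.0, -0.0, 23.4]
ft_force: [0.9, -0.7, 0.9]
gripper_width: 0.0672
gripper_force: 0.0
```

```bash
python3 -m crank '[{"tx":1.25,"ty":3.5,"tz":0,"twist":-1.3},{"tx":2.5,"ty":7,"tz":0,"twist":-2.6},{"tx":3.75,"ty":10.5,"tz":0,"twist":-3.9},{"tx":5,"ty":14,"tz":0,"twist":-5.2},{"tx":6.25,"ty":17.5,"tz":0,"twist":-6.7}]'
python3 -m crank '[{"tx":1.25,"ty":3.5,"tz":-0.6,"twist":0},{"tx":2.5,"ty":7,"tz":-1.2,"twist":0},{"tx":3.75,"ty":10.5,"tz":-1.8,"twist":0},{"tx":5,"ty":14,"tz":-2.4,"twist":0},{"tx":6.25,"ty":17.5,"tz":-3,"twist":0}]'
python3 -m crank '[{"tx":1.25,"ty":3.7,"tz":-1,"twist":0},{"tx":2.5,"ty":7.4,"tz":-2,"twist":0},{"tx":3.75,"ty":11,"tz":-3,"twist":0},{"tx":5.1,"ty":14.5,"tz":-4,"twist":0},{"tx":6.4,"ty":18.2,"tz":-5,"twist":0}]'
```

```text
t: 1.23
eef_pos: [0.3737, -0.2218, 0.2337]
tool_rot: [180.0, -0.0, 16.6]
ft_force: [0.1, -1.2, -0.3]
gripper_width: 0.0337
gripper_force: 0.0
t: 1.65
eef_pos: [0.4363, -0.0467, 0.2035]
tool_rot: [180.0, -0.0, 16.7]
ft_force: [0.2, 0.4, 0.2]
gripper_width: 0.0022
gripper_force: 0.0
t: 2.07
eef_pos: [0.5004, 0.1354, 0.1531]
tool_rot: [180.0, -0.0, 16.7]
ft_force: [1.1, -0.9, -0.2]
gripper_width: 0.0006
gripper_force: 0.0
```

```bash
python3 -m crank '[{"tx":0,"ty":0,"tz":-2,"twist":0},{"tx":0,"ty":0,"tz":-4,"twist":0},{"tx":0,"ty":0,"tz":-5,"twist":0},{"tx":0,"ty":0,"tz":-5.8,"twist":0},{"tx":0,"ty":0,"tz":-6.4,"twist":0}]'
python3 -m crank '[{"tx":0,"ty":0,"tz":-0.6,"twist":0},{"tx":0,"ty":0,"tz":-1.2,"twist":0},{"tx":0,"ty":0,"tz":-1.7,"twist":0},{"tx":0,"ty":0,"tz":-2.1,"twist":0},{"tx":0.1,"ty":-0.3,"tz":-2.3,"twist":0}]'
python3 - <<'E'
from h import *
cv2.imwrite('pics/s1.png',cv2.resize(eyes.camera('scene')[125:265,260:420],None,fx=4,fy=4,interpolation=cv2.INTER_CUBIC))
E
```

```text
t: 2.48
eef_pos: [0.5, 0.1332, 0.089]
tool_rot: [180.0, 0.0, 16.7]
ft_force: [0.7, 1.0, -0.1]
gripper_width: 0.0003
gripper_force: 0.0
t: 2.9
eef_pos: [0.5009, 0.1306, 0.0662]
tool_rot: [-180.0, 0.0, 16.7]
ft_force: [-0.6, -0.1, -0.1]
gripper_width: 0.0006
gripper_force: 0.1
```

View pics/s1.png

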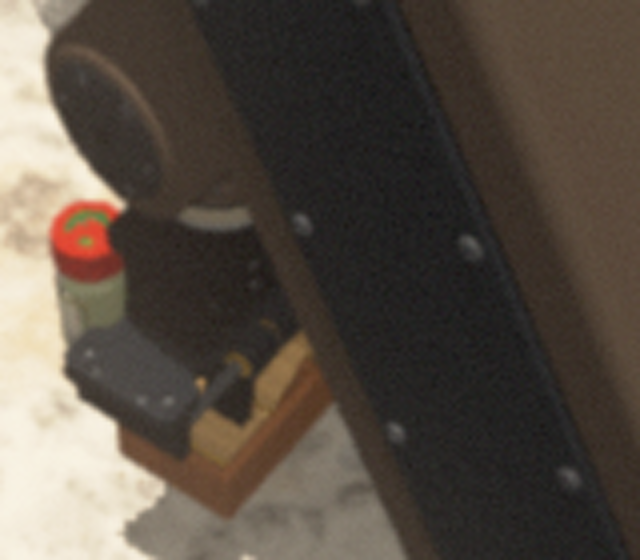

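Lid 1 at (210,440) looks flat under the fingers, and the jar at (90,240) is untouched. I go on to lid 2, rising 35 mm to a TCP height of about 0.101.

```bash
python3 -m crank '[{"tx":0,"ty":0,"tz":-0.1,"twist":0},{"tx":0,"ty":0,"tz":-0.1,"twist":0},{"tx":0,"ty":0,"tz":1.2,"twist":0},{"tx":0,"ty":0,"tz":2.4,"twist":0},{"tx":0,"ty":0,"tz":3.5,"twist":0}]'
python3 -m crank '[{"tx":0.3,"ty":-1,"tz":0,"twist":0},{"tx":0.6,"ty":-2,"tz":0,"twist":0},{"tx":0.9,"ty":-3,"tz":0,"twist":0},{"tx":1.1,"ty":-3.6,"tz":-0.2,"twist":0},{"tx":1.1,"ty":-3.6,"tz":-0.8,"twist":0}]'
python3 -m crank '[{"tx":0,"ty":0,"tz":-0.7,"twist":0},{"tx":0,"ty":0,"tz":-1.4,"twist":0},{"tx":0.05,"ty":-0.2,"tz":-2,"twist":0},{"tx":0.15,"ty":-0.5,"tz":-2.5,"twist":0},{"tx":0.15,"ty":-0.5,"tz":-2.75,"twist":0}]'
python3 - <<'E'
from h import *
cv2.imwrite('pics/w1.png',eyes.camera('wrist'))
E
```

```text
t: 3.37
eef_pos: [0.501, 0.1305, 0.1022]
tool_rot: [180.0, -0.0, 16.7]
ft_force: [0.0, -0.0, 0.5]
gripper_width: 0.0006
gripper_force: 0.0
t: 3.78
eef_pos: [0.5126, 0.0929, 0.0931]
tool_rot: [180.0, -0.0, 16.6]
ft_force: [0.5, 0.0, 0.4]
gripper_width: 0.0005
gripper_force: 0.0
t: 4.2
eef_pos: [0.5133, 0.0893, 0.0649]
tool_rot: [-180.0, 0.1, 16.7]
ft_force: [-1.6, -2.2, 6.9]
gripper_width: 0.0002
gripper_force: 3.4
```

View pics/w1.png

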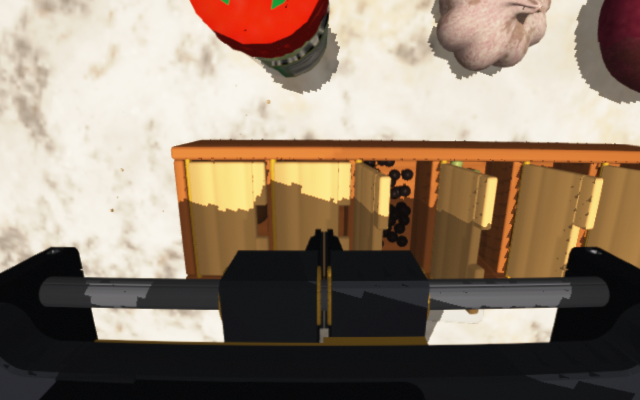

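The wrist view shows lids 1 and 2 (x from 188 to 352 px) lying level. Lids 3–6 still stand up, and the box hasn't moved. Touching lid 2 with the tip at 0.046 m confirms the heights. Next is lid 3.

```bash
python3 -m crank '[{"tx":0,"ty":0,"tz":0.7,"twist":0},{"tx":0,"ty":0,"tz":1.4,"twist":0},{"tx":0,"ty":0,"tz":2,"twist":0},{"tx":0.14,"ty":-0.48,"tz":2,"twist":0},{"tx":0.3,"ty":-1,"tz":2,"twist":0}]'
python3 -m crank '[{"tx":0.14,"ty":-0.48,"tz":0,"twist":0},{"tx":0.29,"ty":-0.96,"tz":0,"twist":0},{"tx":0.43,"ty":-1.44,"tz":0,"twist":0},{"tx":0.58,"ty":-1.92,"tz":-0.3,"twist":0},{"tx":0.7,"ty":-2.3,"tz":-0.7,"twist":0}]'
python3 -m crank '[{"tx":0.1,"ty":-0.35,"tz":-0.4,"twist":0},{"tx":0.2,"ty":-0.65,"tz":-0.8,"twist":0},{"tx":0.26,"ty":-0.9,"tz":-1.1,"twist":0},{"tx":0.26,"ty":-0.9,"tz":-1.27,"twist":0},{"tx":0.26,"ty":-0.9,"tz":-1.27,"twist":0}]'
```

```text
t: 4.67
eef_pos: [0.5168, 0.0794, 0.0868]
tool_rot: [180.0, -0.1, 16.8]
ft_force: [-0.6, 0.3, -0.1]
gripper_width: 0.0007
gripper_force: 0.0
t: 5.08
eef_pos: [0.5237, 0.0558, 0.0788]
tool_rot: [180.0, -0.0, 16.7]
ft_force: [0.3, 1.3, 0.2]
gripper_width: 0.0005
gripper_force: 0.2
t: 5.5
eef_pos: [0.5259, 0.0474, 0.0657]
tool_rot: [-180.0, 0.0, 16.7]
ft_force: [-0.3, -0.2, 0.9]
gripper_width: 0.001
gripper_force: 0.0
```

Lid 3 is done, and lid 4 gets the same pattern. I'll check its shut state before going on.

```bash
python3 -m crank '[{"tx":0,"ty":0,"tz":-0.07,"twist":0},{"tx":0,"ty":0,"tz":0.9,"twist":0},{"tx":0,"ty":0,"tz":2,"twist":0},{"tx":0.14,"ty":-0.48,"tz":2,"twist":0},{"tx":0.3,"ty":-1,"tz":2,"twist":0}]'
python3 -m crank '[{"tx":0.14,"ty":-0.48,"tz":0,"twist":0},{"tx":0.29,"ty":-0.96,"tz":0,"twist":0},{"tx":0.43,"ty":-1.44,"tz":0,"twist":0},{"tx":0.58,"ty":-1.92,"tz":-0.3,"twist":0},{"tx":0.7,"ty":-2.3,"tz":-0.7,"twist":0}]'
python3 -m crank '[{"tx":0.1,"ty":-0.35,"tz":-0.4,"twist":0},{"tx":0.2,"ty":-0.65,"tz":-0.8,"twist":0},{"tx":0.26,"ty":-0.9,"tz":-1.1,"twist":0},{"tx":0.26,"ty":-0.9,"tz":-1.35,"twist":0},{"tx":0.26,"ty":-0.9,"tz":-1.35,"twist":0}]'
python3 - <<'E'
from h import *
cv2.imwrite('pics/w2.png',eyes.camera('wrist'))
E
```

```text
t: 5.92
eef_pos: [0.5295, 0.0374, 0.0872]
tool_rot: [180.0, -0.1, 16.8]
ft_force: [0.2, -0.1, -0.4]
gripper_width: 0.0
gripper_force: 0.0
t: 6.33
eef_pos: [0.5363, 0.0138, 0.079]
tool_rot: [180.0, -0.0, 16.7]
ft_force: [-0.3, -0.5, -0.0]
gripper_width: 0.0006
gripper_force: 0.2
t: 6.75
eef_pos: [0.5387, 0.0053, 0.0653]
tool_rot: [180.0, 0.0, 16.7]
ft_force: [0.8, 0.9, 0.0]
gripper_width: 0.0006
gripper_force: 0.0
```

View pics/w2.png

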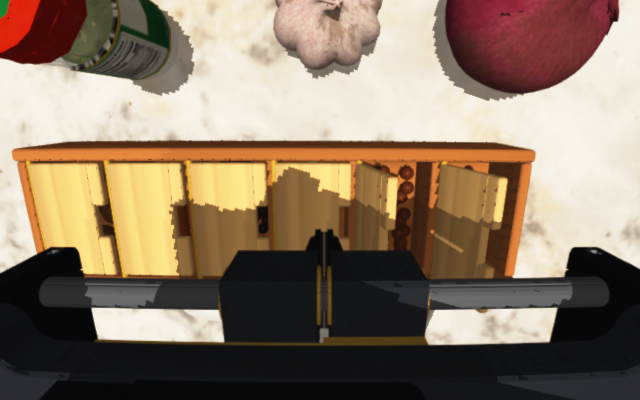

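The view shows lids 1–4 (x from 30 to 350 px) lying flat. Lids 5 and 6 are still open, and the box and the bystanders are undisturbed. On to lids 5 and 6.

```bash
python3 -m crank '[{"tx":0,"ty":0,"tz":-0.04,"twist":0},{"tx":0,"ty":0,"tz":0.9,"twist":0},{"tx":0,"ty":0,"tz":2,"twist":0},{"tx":0.14,"ty":-0.48,"tz":2,"twist":0},{"tx":0.3,"ty":-1,"tz":2,"twist":0}]'
python3 -m crank '[{"tx":0.14,"ty":-0.48,"tz":0,"twist":0},{"tx":0.29,"ty":-0.96,"tz":0,"twist":0},{"tx":0.43,"ty":-1.44,"tz":0,"twist":0},{"tx":0.58,"ty":-1.92,"tz":-0.3,"twist":0},{"tx":0.7,"ty":-2.3,"tz":-0.7,"twist":0}]'
python3 -m crank '[{"tx":0.1,"ty":-0.35,"tz":-0.4,"twist":0},{"tx":0.2,"ty":-0.65,"tz":-0.8,"twist":0},{"tx":0.26,"ty":-0.9,"tz":-1.1,"twist":0},{"tx":0.26,"ty":-0.9,"tz":-1.35,"twist":0},{"tx":0.26,"ty":-0.9,"tz":-1.35,"twist":0}]'
```

```text
t: 7.22
eef_pos: [0.5422, -0.0047, 0.087]
tool_rot: [179.9, -0.1, 16.8]
ft_force: [0.4, 0.5, 0.3]
gripper_width: 0.0006
gripper_force: 0.0
t: 7.63
eef_pos: [0.5489, -0.0282, 0.0785]
tool_rot: [180.0, -0.0, 16.7]
ft_force: [-0.5, -0.2, 0.2]
gripper_width: 0.0007
gripper_force: 0.2
t: 8.05
eef_pos: [0.5513, -0.0369, 0.0651]
tool_rot: [180.0, 0.0, 16.7]
ft_force: [-0.6, -0.4, 1.0]
gripper_width: 0.0008
gripper_force: 0.3
```

```bash
python3 -m crank '[{"tx":0,"ty":0,"tz":-0.02,"twist":0},{"tx":0,"ty":0,"tz":0.9,"twist":0},{"tx":0,"ty":0,"tz":2,"twist":0},{"tx":0.14,"ty":-0.48,"tz":2,"twist":0},{"tx":0.3,"ty":-1,"tz":2,"twist":0}]'
python3 -m crank '[{"tx":0.14,"ty":-0.48,"tz":0,"twist":0},{"tx":0.29,"ty":-0.96,"tz":0,"twist":0},{"tx":0.43,"ty":-1.44,"tz":0,"twist":0},{"tx":0.58,"ty":-1.92,"tz":-0.3,"twist":0},{"tx":0.7,"ty":-2.3,"tz":-0.7,"twist":0}]'
python3 -m crank '[{"tx":0.1,"ty":-0.35,"tz":-0.4,"twist":0},{"tx":0.2,"ty":-0.65,"tz":-0.8,"twist":0},{"tx":0.26,"ty":-0.9,"tz":-1.1,"twist":0},{"tx":0.26,"ty":-0.9,"tz":-1.35,"twist":0},{"tx":0.26,"ty":-0.9,"tz":-1.37,"twist":0}]'
python3 - <<'E'
from h import *
cv2.imwrite('pics/w3.png',eyes.camera('wrist'))
E
```

```text
t: 8.47
eef_pos: [0.5548, -0.0467, 0.0864]
tool_rot: [179.9, -0.1, 16.8]
ft_force: [-0.0, -0.2, -0.3]
gripper_width: 0.0004
gripper_force: 0.0
t: 8.88
eef_pos: [0.5615, -0.0702, 0.078]
tool_rot: [180.0, -0.0, 16.7]
ft_force: [-0.6, 1.0, 1.2]
gripper_width: 0.0008
gripper_force: 0.2
t: 9.3
eef_pos: [0.564, -0.079, 0.0649]
tool_rot: [179.9, -0.0, 16.7]
ft_force: [-2.7, -3.8, 8.5]
gripper_width: 0.0005
gripper_force: 4.3
```

View pics/w3.png

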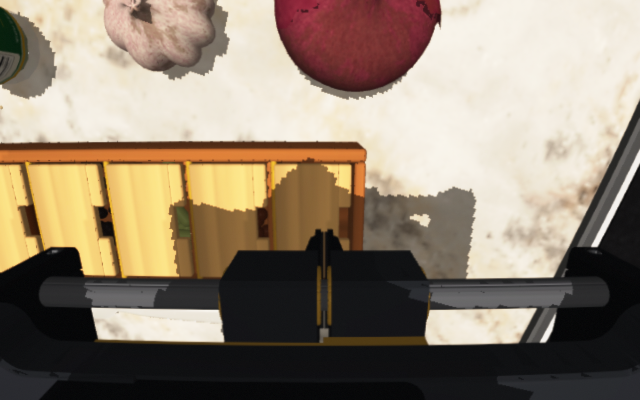

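All the lids in view (3–6) lie flat, with lid 6 held under the fingertips at (320,240) px. I'll rise straight up, move clear and inspect the row.

```bash
python3 -m crank '[{"tx":0,"ty":0,"tz":0,"twist":0},{"tx":0,"ty":0,"tz":1,"twist":0},{"tx":0,"ty":0,"tz":4,"twist":0},{"tx":0,"ty":0,"tz":8,"twist":0},{"tx":0,"ty":0,"tz":12,"twist":0}]'
python3 -m crank '[{"tx":-1,"ty":-3,"tz":1,"twist":0},{"tx":-2,"ty":-6.5,"tz":2,"twist":0},{"tx":-3,"ty":-10,"tz":2,"twist":0},{"tx":-4,"ty":-13.5,"tz":2,"twist":0},{"tx":-5,"ty":-17,"tz":2,"twist":0}]'
python3 -m crank '[{"tx":-1,"ty":-3.5,"tz":0,"twist":0},{"tx":-2,"ty":-7,"tz":0,"twist":0},{"tx":-3,"ty":-10.5,"tz":0,"twist":0},{"tx":-4,"ty":-14,"tz":0,"twist":0},{"tx":-4,"ty":-14,"tz":0,"twist":0}]'
python3 - <<'E'
from h import *
a=eyes.camera('scene')[130:260,270:400]; b=eyes.camera('top')[140:270,255:405]
f=lambda x,k:cv2.resize(x,k,interpolation=cv2.INTER_CUBIC)
cv2.imwrite('pics/end.png',np.hstack([f(a,(390,390)),f(b,(400,347))[:347].copy() if 0 else f(b,(400,390))]))
E
```

```text
t: 9.77
eef_pos: [0.5633, -0.0782, 0.1859]
tool_rot: [-179.9, 0.1, 16.7]
ft_force: [1.2, -0.0, -0.4]
gripper_width: 0.0003
gripper_force: 0.0
t: 10.18
eef_pos: [0.5132, -0.2497, 0.2055]
tool_rot: [180.0, -0.0, 16.8]
ft_force: [1.0, -0.6, 0.4]
gripper_width: 0.0004
gripper_force: 0.0
t: 10.6
eef_pos: [0.4722, -0.3936, 0.2049]
tool_rot: [179.9, 0.0, 16.5]
ft_force: [0.1, 0.2, -0.8]
gripper_width: 0.0004
gripper_force: 0.0
```

View pics/end.png

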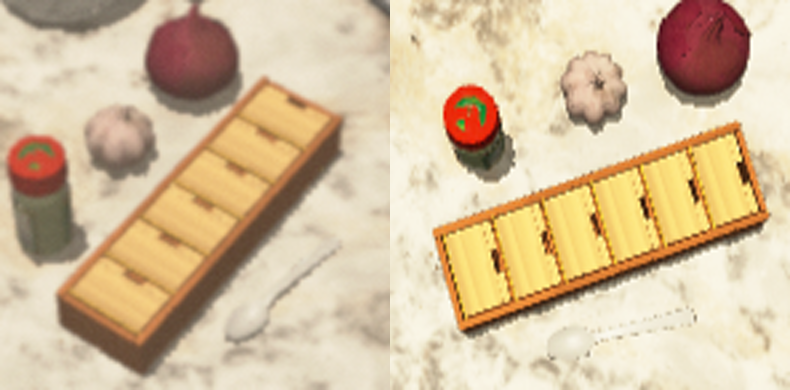

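Both views show all six lids flush and the box and bystanders where they stood, so I'm handing in.

```bash
python3 -c "
from station import bot
print(bot.close_job())"
```

```text
the job is handed in; nothing more can be done
None
```

All six lids were shut in order from left to right and looked flush in the final pictures, with the box and bystanders where they stood; the job is handed in, but no verdict came back.

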